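Put the reflex hammer in the jug and close up the instrument box

TASK

Clear up after the examination. The reflex hammer props out of the open instrument box: take it out and lower it, without dropping it, head first into the steel jug, so that it is left leaning with its handle resting in the jug's pouring lip. Lay the tape measure flat on the floor of the instrument box, beside the electrode pad and not on it, then close the lid; leave the jug upright where it stands and the other things alone.

Things in the scene. Friction and masses are not known exactly. Their poses are not given: they have to be found in the camera images.
- reflex_hammer: Reflex hammer, 176 mm long, 85 g: straight light round handle 11 mm thick and a flat black triangular rubber head 34 mm long, 30 mm wide, 11 mm thick. Origin: middle of its length on the underside. The handle runs along y, head towards -y; z is the head's thin direction; the handle's centre line passes 6 mm above the origin (z), 3 mm to its -x side.
- handle_end (a point): Free end of the hammer's handle, on its centre line, 172 mm from head_end. At the start the handle rests on the box's front wall, rises at about 27 degrees and sticks out about 80 mm in front of the box.
- head_end (a point): Middle of the hammer head's outer edge, on the handle's centre line (one corner of the triangular head reaches 4 mm farther). At the start it lies on the box's floor against the back (hinge side) wall.
- jug: Small loose stainless steel jug, 300 g, 100 mm high, round, 63 mm outer diameter, wall 2.5 mm, inner floor 5 mm above its underside. Origin: centre of the underside, z up. A pouring lip is drawn out of the rim towards -x, a rounded channel about 20 mm wide reaching 44 mm from the axis and starting 42 mm below the rim; the strap handle on the +x side reaches 61 mm from the axis.
- jug_lip (a point): Bottom of the channel of the jug's pouring lip, on its inner surface, 2 mm below the rim.
- instrument_box: Stainless steel box, 107 x 195 x 44 mm shut, fixed to the worktop. Origin: centre of the underside; long sides along y, front towards -x, hinge at the back. Inner floor 2 mm above the underside, from x -37 to +45 and y -93 to +93 mm; walls 42 mm high, 2 mm thick. The electrode pad lies at the -y end; two thin rods along the floor belong to the box and lie flush, no obstacle.
- instrument_box_lid (a joint): Hinge of the box's lid, rad: 0 = shut, 1.83 = open (just past upright, where it rests at the start by its weight). It lies at x = +51, z = 40 mm in the box's frame, along y; the lid reaches 92 mm from it (the tab 104), 196 mm wide, 12 mm thick with its turned-down rim. Lightly damped: pushed forward past upright from behind, it sinks shut by itself in 2 to 3 s.
- lid_tab (a point): On the tab at the middle of the lid's free edge, 100 mm from the hinge line; the tab is 30 mm wide, 2 mm thick and ends 4 mm beyond this point.
- tape_measure: Round yellow tape measure lying flat, about 47 mm across, 15 mm thick, 60 g. Origin: centre of the underside, z up.
- electrode_pad: Flat black rubber electrode pad with a red lead socket, 36 x 62 x 8 mm, lying on the box's floor, to be left there. Origin on its underside; the pad reaches 13 mm to -y and 31 mm to +y, the socket 31 mm to -y of the origin, in its own frame.
- keypad_phone: White keypad phone lying on its back, 117 x 51 x 15 mm, to be left alone. Origin: centre of the underside, length along x.
- gel_tube: White gel tube with a blue cap lying behind the box, 44 x 148 x 30 mm, to be left alone. Origin: centre of the underside, length along y.
- cup_pump: Cream-coloured hand suction pump with a ring handle, 62 x 214 x 27 mm, to be left alone. Origin: centre of the underside, length along y.
- pen: Ballpoint pen lying flat, 11 x 145 x 9 mm, to be left alone. Origin: centre of the underside, length along y.
Mind the look-alikes: they are no part of the job. Of the things like the tape_measure, leave any that is brown or orange; of the rest the larger one is meant.

How it is judged:
By the outcome, as a careful person would: the job done as asked, in the order asked, and still so for the second after the job is handed in, with the robot touching nothing.
It also fails if it takes over 61 s, if anything falls off the work surface, if the arm or the gripper's body presses on something with over 40 N, if the wrist force passes 120 N, or if a joint passes its speed limit or range.

ROBOT

A 6-joint arm with a two-finger parallel gripper is mounted at the origin on a cart in front of the work surface, level with it; the furniture and walls round the work are solid. World frame = base frame: x ahead of the robot, y to its left, z up, the work surface at z = 0. Lengths are in m, angles in degrees, forces in N, time in s.
With the tool pointing down it reaches from about 0.375 to 0.9 m from the base axis. Payload 3.1 kg.
Tool frame: the origin (TCP) lies between the finger pads; the fingertips stand 22 mm ahead of it and the grasp point (between the pads) lies 3 mm ahead of it (bot.tip_extent is the distance from the TCP to the fingertips, in m); y points along the fingers, z is the direction in which the jaws open and shut, and the axes are right-handed (so a half turn about y gives the same grasp; the last joint's range is limited). The gripper opens to 87 mm and grips with 3 to 60 N. Pads are 19 mm wide; open, the fingers measure 117 mm over their backs; the gripper's body (75 mm by 190 mm) begins 51 mm behind the grasp point.
Start: joints at [61.564, 30.224, 82.088, -0, 67.689, -10.227], TCP at [0.195, 0.594, 0.245] pointing down, gripper open.
Joint ranges: [-176.69, 176.69], [-43.24, 126.21], [12.49, 139.97], [-82, 262], [0, 151.66], [-163.58, 163.58]. Speed limits (degrees/s): [159.86, 159.86, 180, 180, 180, 180].

INTERFACE

Orientations are given as a 3x3 rotation matrix whose columns are the frame's x, y, z axes.
In Python, from rig import bot, eyes, models gives the robot as it stands. The module is installed in compiled form; this text tells all that it offers.
- The arm moves only by the tool arm_command, never from a script. Its arguments are lists of equal length, an entry for each row: "translation": the shift along the tool's x, y, z each as a share of 0.08 m, from -1 to 1, a list of three; "rotation": the turn, a rotation vector about the tool's x, y, z each as a share of 60 degrees, from -1 to 1, a list of three; "grip": the closure, from -1 (fully open) to 1 (shut), so that 0 is half open. In form: {"translation": [[x, y, z], ...], "rotation": [[rx, ry, rz], ...], "grip": [grip, ...]}. A call has 1 to 5 rows; each row is the pose to reach, as a shift and turn from the pose commanded when the call began, along the tool's axes at that moment; what a row does not reach only later rows make up. A row lasts 1/10 s, in which the tool goes at most 50 mm and 8.59 degrees, less where a joint would pass 70% of its speed; a pose out of reach is approached as far as the arm can. A call with a number of a shift or a turn outside -1 to 1 is refused whole. A call with a gripper value outside its range is refused whole. The fingers move at their own pace and stop on an object; the grip force is fixed at half the most. Time passes only in rows, so rows that repeat a pose let the fingers close. It gives the time, the measured TCP pose, the force and the opening at its end, in the units of the state.
- bot.read_state(): the state, without advancing time (a new reading comes with each control period).
- eyes.capture(name): name is "scene" or "top" or "wrist"; returns a dict with "image" (384x512x3 uint8, blue, green, red), "mtx" (3x3 intrinsics, pixels), "rvec" (rotation vector, rad) and "tvec" (3), from world to camera coordinates, as OpenCV has them; the wrist camera has in their place "hand_eye" (4x4, takes a point from camera to tool coordinates, whose origin is the TCP and whose axes are the tool frame's). Camera axes: x right, y down, z forward; pixel columns grow to the right and rows downward; lengths in m; the calibration is good to about 2 mm. A picture is of the moment at which its call begins: read the wrist's pose just before it. There is no depth.
- bot.hand_in(): hands the job in, once; it reports no verdict.
Trained networks look in the newest picture that a camera, given by its name, has taken for a name from the list of things; names that differ only in an ending like _2 or _b are one class to them, and where a whole thing is asked for, a point or a joint stands for the part that bears it (a point fixed in the world has none). Each returns a list of dicts, best first, with "conf" (0 to 1); they miss things now and then, are a little off and sometimes report something else, mostly with a low value. They report only what shows in the picture. A call takes as long as a camera call. They do not tell look-alikes from the thing itself.
- models.recognise(camera, thing): "extent" ([left, top, right, bottom] as shares, 0 to 1, of the picture: columns of its width, rows of its height, round what is visible of it).
- models.spot_point(camera, thing): "point" ([column, row] as shares, 0 to 1, of the picture: columns of its width, rows of its height: a listed point, or the origin of a listed thing).
The state is a dict: "time_s": time; "joint_positions": joint angles; "qvel": joint speeds; "tau": joint torques, N m; "position": TCP position; "tcp_rot": TCP orientation; "force": force on the tool from outside, world axes, zero at the start; "moment": the same for the moment, N m; "opening": opening from 0.0 (shut) to 1.0 (fully open).
Only numpy, scipy, OpenCV 4.12 (cv2) and the standard library are available. Lean on these libraries where they do the work, as an engineer would, in place of code of your own. Each camera call takes 0.05 s, during which the arm holds its last target. There are 200 camera calls.

## Working session

There is one attempt and no reset: what is moved stays moved. The work goes in short steps, Python scripts to look and compute and a tool call to move; the robot and the scene stay as the last step left them, time stands still between calls to the robot, and variables do not carry over. Pictures are saved under pics/ and viewed, about 8 in all and at most 12, crops included, and the job is handed in when it is done.

Besides the shell and the picture viewer there is one more tool, called after "Emit:" as name(argument=value, ...) on one line, values as JSON. arm_command: Moves the arm, as the interface text tells. Shift numbers are shares of 0.08 m and turn numbers shares of 60 degrees, none past 1 either way. Its arguments: {"type":"object","properties":{"translation":{"type":"array"},"rotation":{"type":"array"},"grip":{"type":"array"}},"required":["translation","rotation","grip"]}

```bash
mkdir -p pics; ls; cat > h.py <<'E'
import numpy as np, cv2
from rig import bot, eyes, models
def cap(n, fn=None):
    s=bot.read_state(); c=eyes.capture(n); K=np.array(c['mtx'])
    if 'rvec' in c:
        R=cv2.Rodrigues(np.array(c['rvec'],float))[0]; t=np.array(c['tvec'],float).ravel()
    else:
        H=np.array(c['hand_eye']); T=np.eye(4); T[:3,:3]=s['tcp_rot']; T[:3,3]=s['position']
        M=np.linalg.inv(T@H); R=M[:3,:3]; t=M[:3,3]
    if fn: cv2.imwrite(fn,c['image'])
    return dict(K=K,R=R,t=t,img=c['image'])
def proj(c,p):
    p=np.atleast_2d(p); q=(c['R']@p.T).T+c['t']; q=(c['K']@q.T).T; return q[:,:2]/q[:,2:]
def onz(c,uv,z):
    d=c['R'].T@np.linalg.inv(c['K'])@np.array([uv[0],uv[1],1.]); o=-c['R'].T@c['t']
    return o+d*(z-o[2])/d[2]
def tri(obs):  # [(cam,uv)]
    A=[];b=[]
    for c,uv in obs:
        d=c['R'].T@np.linalg.inv(c['K'])@np.array([uv[0],uv[1],1.]);d/=np.linalg.norm(d);o=-c['R'].T@c['t']
        P=np.eye(3)-np.outer(d,d);A.append(P);b.append(P@o)
    return np.linalg.lstsq(np.vstack(A),np.hstack(b),rcond=None)[0]
def spot(n,th,k=3):
    return [(round(r['conf'],2),np.array(r['point'])*[512,384]) for r in models.spot_point(n,th)[:k]]
def rec(n,th,k=4):
    return [(round(r['conf'],2),np.array(r['extent'])*[512,384,512,384]) for r in models.recognise(n,th)[:k]]
E
python3 - <<'E'
from h import *
np.set_printoptions(precision=3,suppress=True)
a=cap('scene'); b=cap('top'); w=cap('wrist')
cv2.imwrite('pics/a.png',cv2.resize(np.vstack([a['img'],b['img']]),None,fx=.78,fy=.78))
cv2.imwrite('pics/top.png',cv2.resize(b['img'],(800,600),interpolation=cv2.INTER_CUBIC))
cv2.imwrite('pics/w.png',w['img'])
s=bot.read_state();print(s['time_s'],s['position'],s['tcp_rot'],s['force'],s['opening'],bot.tip_extent)
for th in 'handle_end head_end jug jug_lip instrument_box lid_tab tape_measure electrode_pad'.split():
    for n,c in (('scene',a),('top',b)):
        for cf,p in spot(n,th): print(th,n,cf,p,'z0:',onz(c,p,0.))
print('cams',-a['R'].T@a['t'],-b['R'].T@b['t'],bot.read_state()['time_s'])
E
```

```text
pics
0.15 [0.195 0.593 0.244] [[ 0.95  -0.001  0.312]
 [-0.312 -0.001  0.95 ]
 [-0.    -1.    -0.002]] [0.006 0.59  0.611] 1.0030004309232687 0.022
handle_end scene 0.6 [313.498 192.691] z0: [ 0.49  -0.164  0.   ]
handle_end top 0.78 [295.885 229.286] z0: [ 0.444 -0.133  0.   ]
head_end scene 0.66 [286.003 167.117] z0: [ 0.596 -0.155  0.   ]
head_end scene 0.28 [277.197 129.6  ] z0: [ 0.721 -0.217  0.   ]
head_end top 0.83 [308.275 171.61 ] z0: [ 0.6   -0.168  0.   ]
head_end top 0.61 [295.014 225.792] z0: [ 0.454 -0.131  0.   ]
jug scene 0.95 [227.686 250.714] z0: [0.478 0.103 0.   ]
jug scene 0.18 [278.579 126.49 ] z0: [ 0.728 -0.227  0.   ]
jug_lip scene 0.9 [229.12  247.488] z0: [0.483 0.096 0.   ]
jug_lip top 0.94 [200.602 237.811] z0: [0.422 0.123 0.   ]
instrument_box scene 0.92 [293.683 177.792] z0: [ 0.556 -0.151  0.   ]
instrument_box scene 0.61 [299.008 177.101] z0: [ 0.55  -0.164  0.   ]
instrument_box top 0.56 [309.504 188.39 ] z0: [ 0.554 -0.171  0.   ]
lid_tab scene 0.97 [284.877 118.118] z0: [ 0.745 -0.263  0.   ]
lid_tab scene 0.16 [278.784 127.987] z0: [ 0.723 -0.224  0.   ]
lid_tab top 0.73 [325.99  196.915] z0: [ 0.531 -0.215  0.   ]
lid_tab top 0.72 [320.    149.683] z0: [ 0.659 -0.2    0.   ]
tape_measure scene 0.8 [188.518 203.904] z0: [0.643 0.117 0.   ]
tape_measure scene 0.75 [179.712 237.696] z0: [0.571 0.179 0.   ]
tape_measure scene 0.71 [158.515 217.882] z0: [0.649 0.197 0.   ]
tape_measure top 0.66 [175.718 154.291] z0: [0.648 0.192 0.   ]
tape_measure top 0.62 [235.878 143.693] z0: [0.677 0.028 0.   ]
tape_measure top 0.56 [178.483 179.597] z0: [0.579 0.184 0.   ]
electrode_pad scene 0.57 [316.006 169.613] z0: [ 0.544 -0.217  0.   ]
electrode_pad top 0.61 [329.421 195.418] z0: [ 0.535 -0.224  0.   ]
cams [0.132 0.25  0.799] [ 0.496 -0.044  1.013] 0.95
```

View pics/a.png

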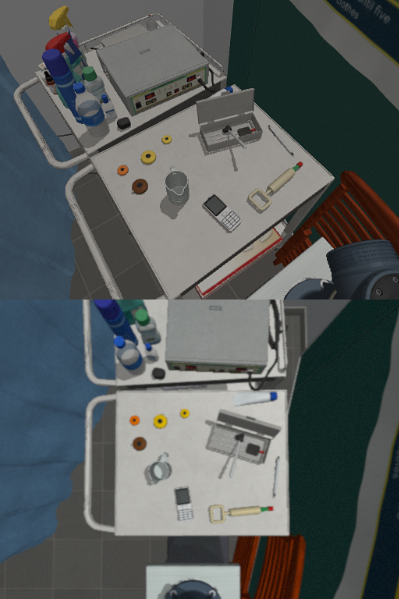

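View pics/top.png

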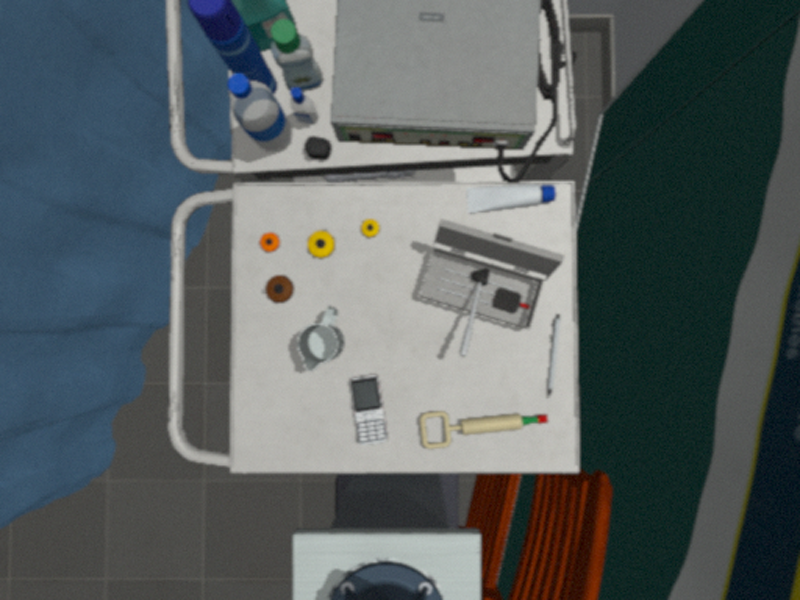

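Top view: big yellow tape at about (320,243) of 800x600, jug (320,342), box around (480,280) with the pad at (507,300), and the hammer handle running from (480,275) to (465,353). Next I triangulate and take closer crops.

```bash
cat > fit.py <<'E'
from h import *
def boxpts(x,y,th):
    c,s=np.cos(th),np.sin(th); R=np.array([[c,-s,0],[s,c,0],[0,0,1]])
    L=[]
    for P in ([-39,-95,44],[-39,95,44],[47,95,44],[47,-95,44],[-39,-95,0],[-39,95,0]): L.append(P)
    return np.array(L)/1000@R.T+[x,y,0]
E
python3 - <<'E'
from h import *
np.set_printoptions(precision=3,suppress=True)
a=cap('scene'); b=cap('top'); w=cap('wrist')
S={}
for n,c in (('scene',a),('top',b)):
    for th in 'handle_end head_end jug_lip lid_tab'.split(): S[n,th]=spot(n,th)
for th in 'handle_end head_end jug_lip lid_tab'.split():
    for c1,p in S['scene',th]:
        for c2,q in S['top',th]:
            X=tri([(a,p),(b,q)]); e=np.linalg.norm(proj(a,X)-p)+np.linalg.norm(proj(b,X)-q)
            print(th,c1,c2,X,e)
for th in ('tape_measure','electrode_pad','jug'):
    for n,c in (('scene',a),('top',b)): print(th,n,[ (k,e) for k,e in rec(n,th)])
print(eyes.capture('wrist')['hand_eye'],w['K'])
print(proj(b,[.195,.594,.245]),proj(b,[0,0,0]))
A=cv2.resize(a['img'][100:280,140:360],None,fx=3.6,fy=3.3,interpolation=cv2.INTER_CUBIC)
cv2.imwrite('pics/sc.png',A)
E
```

```text
handle_end 0.53 0.52 [ 0.451 -0.117  0.087] 1.0791685208156998
handle_end 0.53 0.33 [ 0.659 -0.281 -0.292] 27.542309274896304
head_end 0.7 0.81 [ 0.59  -0.134  0.172] 14.36389254375175
head_end 0.7 0.39 [0.423 0.006 0.4  ] 13.19068673093893
head_end 0.64 0.81 [ 0.599 -0.167 -0.003] 1.2603053856413764
head_end 0.64 0.39 [0.408 0.004 0.325] 0.8994935933385872
jug_lip 0.77 0.84 [0.434 0.116 0.114] 3.649439183740322
lid_tab 0.67 0.63 [ 0.634 -0.179  0.133] 4.7909386513516505
tape_measure scene [(0.78, array([172.595, 224.986, 189.594, 248.486])), (0.56, array([181.402, 194.112, 202.189, 211.699])), (0.52, array([148.582, 209.51 , 164.403, 230.784])), (0.42, array([206.899, 173.606, 218.317, 183.398]))]
tape_measure top [(0.78, array([169.011, 170.803, 186.778, 195.11 ])), (0.72, array([195.891, 146.611, 216.678, 164.083]))]
electrode_pad scene [(0.63, array([305.818, 163.814, 325.222, 174.106])), (0.59, array([248.013, 112.819, 326.81 , 161.51 ]))]
electrode_pad top [(0.73, array([316.314, 185.587, 339.712, 200.986])), (0.73, array([277.402, 141.696, 357.99 , 176.102]))]
jug scene [(0.86, array([207.616, 214.195, 243.2  , 263.309]))]
jug top [(0.58, array([191.59 , 198.413, 220.979, 239.501]))]
[[ 0.001  0.967  0.256 -0.071]
 [ 0.001 -0.256  0.967 -0.139]
 [ 1.    -0.001 -0.001 -0.001]
 [ 0.     0.     0.     1.   ]] [[322.838   0.    253.658]
 [  0.    322.838 189.799]
 [  0.      0.      1.   ]]
[[-52.385 359.778]] [[246.45  398.493]]
```

View pics/sc.png

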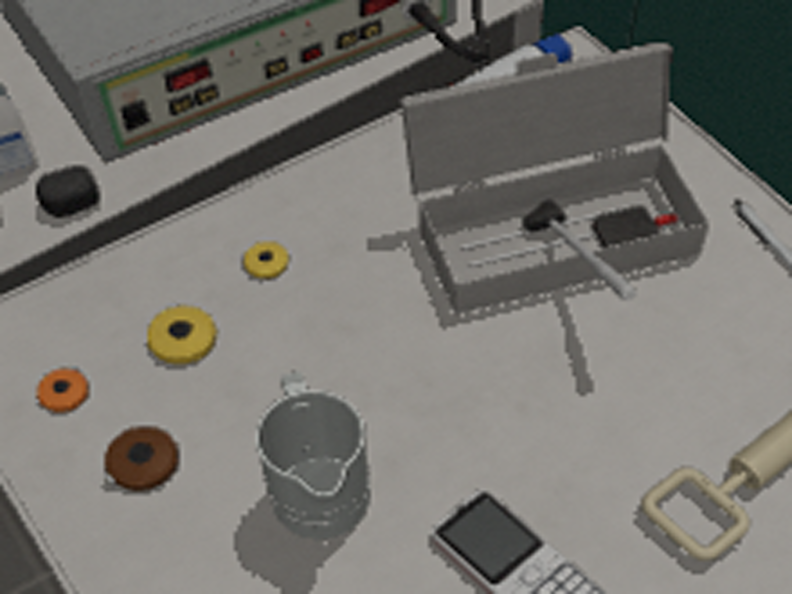

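Crop shows: the lip points toward the robot, jug handle away. The large yellow tape is at (180,330) and the hammer handle sticks out in front of the box. The tool yaw already suits the hammer and jug, so I move over the jug for a close look.

Emit:
arm_command(translation=[[0.97,-0.14,-0.93],[0.97,-0.14,-0.93],[0.97,-0.14,-0.93]], rotation=[[0,0,0],[0,0,0],[0,0,0]], grip=[-1,-1,-1])

```text
time_s: 2.15
position: [0.247, 0.4951, 0.2561]
tcp_rot: [[0.949, -0.0, 0.315], [-0.315, -0.003, 0.949], [0.001, -1.0, -0.003]]
force: [0.1, 0.7, -0.5]
opening: 1.0
```

Emit:
arm_command(translation=[[0.97,-0.14,-0.93],[0.97,-0.14,-0.93],[0.97,-0.14,-0.93]], rotation=[[0,0,0],[0,0,0],[0,0,0]], grip=[-1,-1,-1])

```text
time_s: 2.45
position: [0.2978, 0.401, 0.2675]
tcp_rot: [[0.949, 0.001, 0.316], [-0.316, -0.001, 0.949], [0.001, -1.0, -0.001]]
force: [0.0, 1.2, 0.3]
opening: 1.0
```

Emit:
arm_command(translation=[[0.97,-0.14,-0.93],[0.97,-0.14,-0.93],[0.97,-0.14,-0.93]], rotation=[[0,0,0],[0,0,0],[0,0,0]], grip=[-1,-1,-1])

```text
time_s: 2.75
position: [0.3489, 0.3068, 0.2788]
tcp_rot: [[0.949, 0.002, 0.317], [-0.317, 0.0, 0.949], [0.002, -1.0, 0.001]]
force: [0.3, 0.8, -0.2]
opening: 0.998
```

Emit:
arm_command(translation=[[0.97,-0.14,-0.93],[0.97,-0.14,-0.93],[0.97,-0.14,-0.93]], rotation=[[0,0,0],[0,0,0],[0,0,0]], grip=[-1,-1,-1])

```text
time_s: 3.05
position: [0.4001, 0.212, 0.2901]
tcp_rot: [[0.949, 0.003, 0.317], [-0.317, 0.0, 0.949], [0.003, -1.0, 0.001]]
force: [-0.5, 0.5, -0.5]
opening: 1.001
```

Emit:
arm_command(translation=[[0.97,-0.14,-0.93],[0.97,-0.14,-0.93],[0.97,-0.14,-0.93],[0.97,-0.14,-0.93]], rotation=[[0,0,0],[0,0,0],[0,0,0],[0,0,0]], grip=[-1,-1,-1,-1])

```text
time_s: 3.45
position: [0.4485, 0.1193, 0.3005]
tcp_rot: [[0.949, 0.0, 0.315], [-0.315, 0.001, 0.949], [-0.0, -1.0, 0.001]]
force: [-0.2, 0.8, 0.2]
opening: 0.998
```

```bash
python3 - <<'E'
from h import *
np.set_printoptions(precision=3,suppress=True)
w=cap('wrist','pics/w1.png'); s=bot.read_state(); print(s['time_s'],s['position'],s['tcp_rot'])
for th,z in (('jug_lip',.098),('jug',0.),('tape_measure',0.)):
    for cf,p in spot('wrist',th): print(th,cf,p,onz(w,p,z))
    print(rec('wrist',th))
E
```

```text
3.5 [0.447 0.12  0.3  ] [[ 0.95  -0.001  0.313]
 [-0.313  0.001  0.95 ]
 [-0.001 -1.     0.001]]
jug_lip 0.57 [246.886 164.006] [0.437 0.114 0.098]
[(0.85, array([217.395, 158.592, 275.61 , 237.197]))]
jug 0.87 [244.89  178.406] [0.472 0.098 0.   ]
[(0.97, array([217.907, 158.016, 276.89 , 238.81 ]))]
tape_measure 0.89 [319.898 218.918] [0.563 0.181 0.   ]
tape_measure 0.44 [242.176 306.317] [0.664 0.028 0.   ]
tape_measure 0.31 [ 27.699 145.69 ] [ 0.335 -0.168  0.   ]
[(0.81, array([270.899, 275.789, 309.299, 301.517])), (0.78, array([308.019, 206.285, 343.706, 239.501])), (0.45, array([234.803, 301.709, 250.88 , 306.816]))]
```

View pics/w1.png

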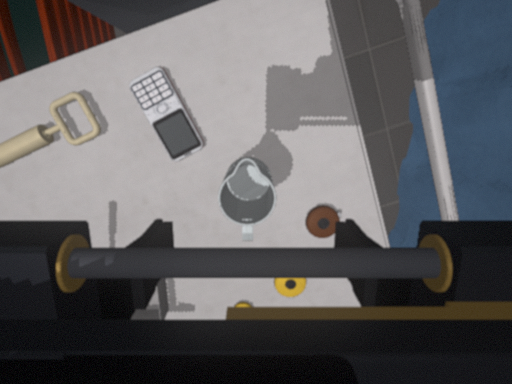

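Upside-down wrist view: jug at (247,195), lip (247,162) and handle (248,235), so the jug's x axis is about the tool's x; big yellow tape at (290,285). Now a look over the box.

Emit:
arm_command(translation=[[0.64,0,-0.97],[0.64,0,-0.97],[0.64,0,-0.97]], rotation=[[0,0,0],[0,0,0],[0,0,0]], grip=[-1,-1,-1])

```text
time_s: 4.1
position: [0.474, 0.0261, 0.3008]
tcp_rot: [[0.949, 0.002, 0.316], [-0.316, -0.002, 0.949], [0.003, -1.0, -0.001]]
force: [0.2, 0.2, 1.0]
opening: 0.999
```

Emit:
arm_command(translation=[[0.64,0,-0.97],[0.64,0,-0.97],[0.64,0,-0.97]], rotation=[[0,0,0],[0,0,0],[0,0,0]], grip=[-1,-1,-1])

```text
time_s: 4.4
position: [0.4984, -0.0638, 0.3007]
tcp_rot: [[0.949, 0.003, 0.316], [-0.316, -0.002, 0.949], [0.003, -1.0, -0.001]]
force: [-0.1, 1.2, 0.3]
opening: 0.999
```

Emit:
arm_command(translation=[[0.64,0,-0.97],[0.64,0,-0.97],[0.64,0,-0.97],[0.64,0,-0.97]], rotation=[[0,0,0],[0,0,0],[0,0,0],[0,0,0]], grip=[-1,-1,-1,-1])

```text
time_s: 4.8
position: [0.5204, -0.1491, 0.3001]
tcp_rot: [[0.95, -0.001, 0.313], [-0.313, 0.002, 0.95], [-0.002, -1.0, 0.001]]
force: [0.1, 0.1, 0.4]
opening: 0.999
```

```bash
python3 - <<'E'
from h import *
np.set_printoptions(precision=3,suppress=True)
w=cap('wrist','pics/w2.png'); s=bot.read_state(); print(s['time_s'],s['position'])
for th,z in (('handle_end',.085),('head_end',.01),('instrument_box',0),('electrode_pad',.002)):
    for cf,p in spot('wrist',th): print(th,cf,p,onz(w,p,z))
E
```

```text
4.85 [ 0.52  -0.148  0.3  ]
handle_end 0.76 [255.488 106.79 ] [ 0.455 -0.126  0.085]
head_end 0.84 [256.922 210.893] [ 0.591 -0.168  0.01 ]
instrument_box 0.92 [256.102 187.2  ] [ 0.56 -0.16  0.  ]
electrode_pad 0.95 [211.917 187.891] [ 0.541 -0.218  0.002]
```

View pics/w2.png

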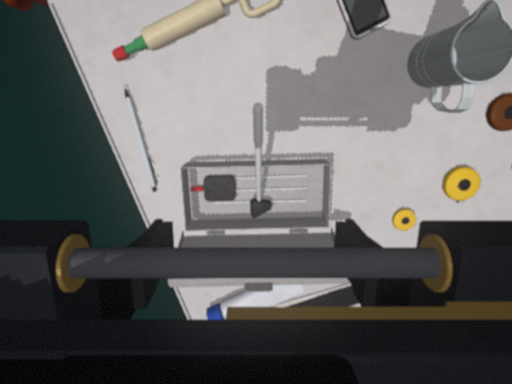

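Wrist view 2: handle runs vertically in the image from (258,104) to the head at (260,207), i.e. along tool x. Box is square to the image within 2 degrees, pad at (220,188). Descend to grip the handle 28 mm from its end.

Emit:
arm_command(translation=[[-0.56,1,0.03],[-0.56,1,0.03],[-0.56,1,0.03]], rotation=[[0,0,0],[0,0,0],[0,0,0]], grip=[-1,-1,-1])

```text
time_s: 5.35
position: [0.4723, -0.1293, 0.2164]
tcp_rot: [[0.95, -0.014, 0.311], [-0.311, 0.008, 0.95], [-0.016, -1.0, 0.003]]
force: [-0.5, 0.7, 0.1]
opening: 0.997
```

Emit:
arm_command(translation=[[0,1,0],[0,1,0],[0,1,0]], rotation=[[0,0,0],[0,0,0],[0,0,0]], grip=[-0.4,-0.4,-0.4])

```text
time_s: 5.65
position: [0.4781, -0.1328, 0.1386]
tcp_rot: [[0.95, -0.005, 0.312], [-0.312, 0.003, 0.95], [-0.006, -1.0, 0.001]]
force: [-0.7, 0.7, -0.6]
opening: 0.814
```

Emit:
arm_command(translation=[[0,0.4,0],[0,0.8,0],[0,0.8,0],[0,0.8,0]], rotation=[[0,0,0],[0,0,0],[0,0,0],[0,0,0]], grip=[-0.4,-0.4,-0.4,-0.4])

```text
time_s: 6.05
position: [0.4804, -0.1343, 0.0781]
tcp_rot: [[0.95, 0.002, 0.312], [-0.312, -0.001, 0.95], [0.002, -1.0, -0.0]]
force: [-0.3, -0.3, 0.3]
opening: 0.704
```

```bash
python3 - <<'E'
from h import *
np.set_printoptions(precision=3,suppress=True)
w=cap('wrist','pics/w3.png');a=cap('scene'); s=bot.read_state(); print(s['time_s'],s['position'],s['opening'])
cv2.imwrite('pics/w3.png',np.hstack([w['img'][:, 100:420],cv2.resize(a['img'][90:240,220:380],(410,384))]))
print(proj(w,[.454,-.125,.086]),proj(a,[.454,-.125,.086]),spot('wrist','handle_end'),spot('scene','handle_end'))
E
```

```text
6.15 [ 0.481 -0.135  0.079] 0.7050071425423547
[[257.041 208.509]] [[314.724 190.739]] [(0.96, array([259.891, 212.314]))] []
```

View pics/w3.png

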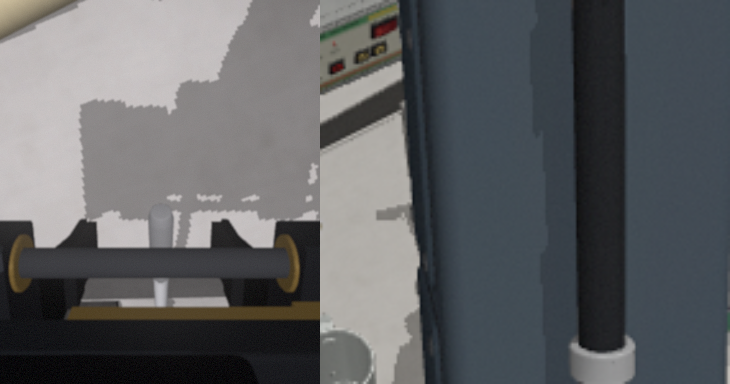

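Handle is centred between the fingers at col ~261 (about 2.5 mm off). Correct slightly and close.

Emit:
arm_command(translation=[[0,0.03,0.03],[0,0.03,0.03],[0,0.03,0.03],[0,0.03,0.03],[0,0.03,0.03]], rotation=[[0,0,0],[0,0,0],[0,0,0],[0,0,0],[0,0,0]], grip=[-0.4,1,1,1,1])

```text
time_s: 6.75
position: [0.4797, -0.1315, 0.0741]
tcp_rot: [[0.95, -0.0, 0.313], [-0.313, 0.0, 0.95], [-0.0, -1.0, 0.0]]
force: [-0.0, -0.4, -1.0]
opening: 0.418
```

Emit:
arm_command(translation=[[0,0,0],[0,0,0],[0,0,0],[0,0,0],[0,0,0]], rotation=[[0,0,0],[0,0,0],[0,0,0],[0,0,0],[0,0,0]], grip=[1,1,1,1,1])

```text
time_s: 7.25
position: [0.4797, -0.1315, 0.0741]
tcp_rot: [[0.95, 0.0, 0.312], [-0.312, 0.0, 0.95], [0.0, -1.0, 0.0]]
force: [0.0, 0.2, -0.5]
opening: 0.104
```

Emit:
arm_command(translation=[[0,0,0],[0,0,0],[0,-0.2,0],[0,-0.4,0],[0,-0.4,0]], rotation=[[0,0,0],[0,0,0],[0,0,0],[0,0,0],[0,0,0]], grip=[1,1,1,1,1])

```text
time_s: 7.75
position: [0.4806, -0.132, 0.1075]
tcp_rot: [[0.95, 0.003, 0.312], [-0.312, -0.002, 0.95], [0.003, -1.0, -0.001]]
force: [0.1, -0.6, -0.9]
opening: 0.098
```

Emit:
arm_command(translation=[[-0.1,-0.3,0],[-0.2,-0.6,0],[-0.3,-1,0],[-0.3,-1,0]], rotation=[[0,0,0],[0,0,0],[0,0,0],[0,0,0]], grip=[1,1,1,1])

```text
time_s: 8.15
position: [0.4575, -0.1243, 0.1885]
tcp_rot: [[0.95, 0.004, 0.312], [-0.312, -0.002, 0.95], [0.005, -1.0, -0.001]]
force: [0.5, -0.1, -0.7]
opening: 0.1
```

Emit:
arm_command(translation=[[-0.1,-0.3,0],[-0.2,-0.6,0],[-0.3,-1,0],[-0.3,-1,0]], rotation=[[0,0,0],[0,0,0],[0,0,0],[0,0,0]], grip=[1,1,1,1])

```text
time_s: 8.55
position: [0.4351, -0.1171, 0.2681]
tcp_rot: [[0.95, 0.005, 0.312], [-0.312, -0.003, 0.95], [0.005, -1.0, -0.001]]
force: [0.8, 0.4, -1.7]
opening: 0.102
```

```bash
python3 - <<'E'
from h import *
np.set_printoptions(precision=3,suppress=True)
w=cap('wrist');a=cap('scene');b=cap('top'); s=bot.read_state(); print(s['time_s'],s['position'],s['opening'],s['force'])
S={}
for n,c in (('scene',a),('top',b),('wrist',w)):
    for th in ('head_end','handle_end'): print(n,th,spot(n,th))
T=s['tcp_rot'];g=s['position']+np.array(T)[:,1]*.003; print(proj(a,g),proj(b,g))
cv2.imwrite('pics/m1.png',np.hstack([cv2.resize(a['img'][60:300,190:390],(400,480)),cv2.resize(b['img'][120:280,250:383],(400,480))]))
E
```

```text
8.7 [ 0.434 -0.116  0.265] 0.09870199784927318 [-0.955  0.206 -1.517]
scene head_end []
scene handle_end []
top head_end [(0.78, array([312.576, 185.587]))]
top handle_end []
wrist head_end []
wrist handle_end [(0.66, array([252.723, 221.184]))]
[[329.191 148.205]] [[298.969 241.32 ]]
```

View pics/m1.png

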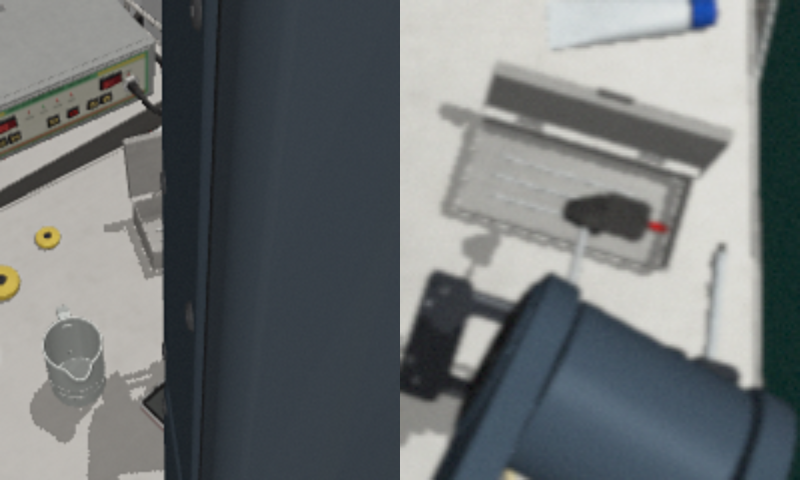

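```bash
python3 - <<'E'
from h import *
np.set_printoptions(precision=3,suppress=True)
b=cap('top');w=cap('wrist'); s=bot.read_state();T=np.array(s['tcp_rot']);g=s['position']+T[:,1]*.003
u=T[:,0]*[1,1,0];z=np.array([0,0,1])
for e in (20,27,35,45,55):
    r=np.radians(e); d=-np.cos(r)*u+np.sin(r)*z
    for t in (26,32): print(e,t,proj(b,g-d*(.172-t/1e3)),proj(w,g+d*t/1e3))
E
```

```text
20 26 [[316.459 177.885]] [[255.797 214.968]]
20 32 [[315.792 180.313]] [[255.831 204.015]]
27 26 [[314.394 181.622]] [[255.832 220.009]]
27 32 [[313.818 183.864]] [[255.877 210.153]]
35 26 [[311.88  186.692]] [[255.871 226.749]]
35 32 [[311.408 188.703]] [[255.928 218.504]]
45 26 [[308.569 194.054]] [[255.915 236.445]]
45 32 [[308.227 195.756]] [[255.985 230.714]]
55 26 [[305.142 202.355]] [[255.951 247.213]]
55 32 [[304.927 203.733]] [[256.033 244.452]]
```

Hammer is held at about 32° elevation, some 28 mm from its end. Carry it over the jug and pitch it up 30°.

Emit:
arm_command(translation=[[-0.2,0,0.45],[-0.4,0,0.9],[-0.4,0,0.9],[-0.4,0,0.9]], rotation=[[0,0,0],[0,0,0],[0,0,0],[0,0,0]], grip=[1,1,1,1])

```text
time_s: 9.5
position: [0.4262, -0.0375, 0.2662]
tcp_rot: [[0.951, 0.0, 0.31], [-0.31, -0.001, 0.951], [0.001, -1.0, -0.0]]
force: [0.5, 0.1, -1.0]
opening: 0.105
```

Emit:
arm_command(translation=[[-0.2,0,0.45],[-0.4,0,0.9],[-0.4,0,0.9],[-0.4,0,0.9]], rotation=[[0,0,0],[0,0,0],[0,0,0],[0,0,0]], grip=[1,1,1,1])

```text
time_s: 9.9
position: [0.419, 0.0399, 0.2663]
tcp_rot: [[0.95, 0.001, 0.311], [-0.311, -0.001, 0.95], [0.001, -1.0, -0.001]]
force: [0.5, 0.2, -0.8]
opening: 0.098
```

Emit:
arm_command(translation=[[-0.2,0,0.45],[-0.4,0,0.9],[-0.4,0,0.9],[-0.4,0,0.9]], rotation=[[0,0,0],[0,0,0],[0,0,0],[0,0,0]], grip=[1,1,1,1])

```text
time_s: 10.3
position: [0.4113, 0.1178, 0.2662]
tcp_rot: [[0.95, 0.001, 0.312], [-0.312, -0.001, 0.95], [0.001, -1.0, -0.001]]
force: [0.3, -0.3, -1.0]
opening: 0.104
```

Emit:
arm_command(translation=[[0,0,0],[0,0,0],[0,0,0],[0,0,0],[0,0,0]], rotation=[[0,0,0.12],[0,0,0.24],[0,0,0.36],[0,0,0.5],[0,0,0.5]], grip=[1,1,1,1,1])

```text
time_s: 10.8
position: [0.414, 0.1154, 0.2639]
tcp_rot: [[0.821, -0.474, 0.318], [-0.275, 0.158, 0.948], [-0.5, -0.866, -0.001]]
force: [-0.5, -0.6, -0.7]
opening: 0.102
```

```bash
cat > chk.py <<'E'
from h import *
import sys
np.set_printoptions(precision=3,suppress=True)
w=cap('wrist');a=cap('scene');b=cap('top'); s=bot.read_state(); print(s['time_s'],s['position'],s['opening'],s['force']);print(s['tcp_rot'],s['joint_positions'])
C={'scene':a,'top':b,'wrist':w}
for n in C:
    for th in ('head_end','handle_end','jug_lip','jug'): print(n,th,spot(n,th,2))
T=np.array(s['tcp_rot']);g=s['position']+T[:,1]*.003
u=T[:,0]*[1,1,0];u/=np.linalg.norm(u);z=np.array([0,0,1])
for e in (50,60,70):
    r=np.radians(e); d=-np.cos(r)*u+np.sin(r)*z
    H=g-d*.144;E=g+d*.028
    print(e,'H',H,proj(a,H),proj(b,H),proj(w,H),'E',proj(w,E))
cv2.imwrite(sys.argv[1],np.hstack([cv2.resize(a['img'][130:290,140:300],(390,390)),cv2.resize(b['img'][150:270,150:270],(390,390))]))
E
python3 chk.py pics/m2.png
```

```text
10.95 [0.41  0.118 0.266] 0.10287409669545929 [ 0.182  0.433 -0.634]
[[ 0.823 -0.473  0.314]
 [-0.273  0.156  0.949]
 [-0.499 -0.867 -0.   ]] [ -3.989  25.586  94.045   7.074  89.511 -77.567]
scene head_end []
scene handle_end []
scene jug_lip []
scene jug []
top head_end []
top handle_end [(0.22, array([324.608, 192.614]))]
top jug_lip []
top jug [(0.42, array([209.408, 221.606]))]
wrist head_end []
wrist handle_end [(0.88, array([250.88 , 222.797]))]
wrist jug_lip [(0.6, array([260.71 , 290.304])), (0.41, array([256.717, 297.907]))]
wrist jug []
50 H [0.497 0.089 0.153] [[223.174 207.903]] [[204.538 209.911]] [[256.917 387.965]] E [[257.524 199.433]]
60 H [0.477 0.095 0.139] [[226.07  219.947]] [[202.687 218.313]] [[256.595 352.755]] E [[257.66  207.202]]
70 H [0.456 0.103 0.128] [[229.086 232.025]] [[200.331 227.414]] [[256.329 320.3  ]] E [[257.793 216.78 ]]
```

View pics/m2.png

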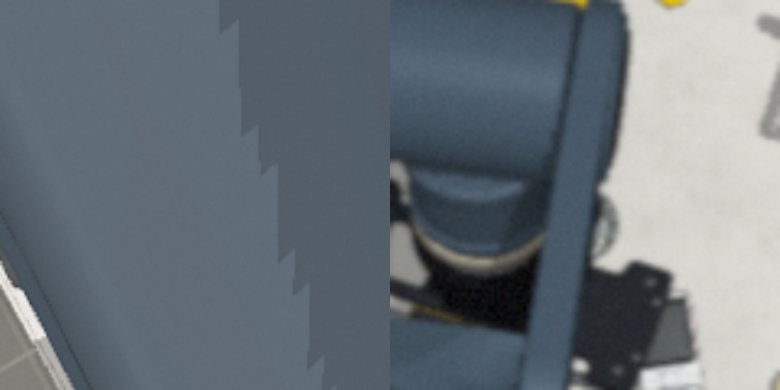

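External views are blocked by the arm; I use the wrist camera for alignment.

```bash
python3 - <<'E'
from h import *
np.set_printoptions(precision=3,suppress=True)
w=cap('wrist'); s=bot.read_state(); print(s['time_s'],s['position'])
for th in ('handle_end','jug_lip','head_end'): print(th,[(c,p,onz(w,p,.098)) for c,p in spot('wrist',th)])
T=np.array(s['tcp_rot']);g=s['position']+T[:,1]*.003
u=T[:,0]*[1,1,0];u/=np.linalg.norm(u);z=np.array([0,0,1])
for e in (57,61,65):
    r=np.radians(e); d=-np.cos(r)*u+np.sin(r)*z
    print(e,proj(w,g-d*.144),proj(w,g+d*.028),proj(w,g+d*.024))
J=np.array([.473,.1,0]); print('lip',proj(w,J-.039*u+.098*z),'rim c',proj(w,J+.1*z))
cv2.imwrite('pics/w4.png',cv2.resize(w['img'][150:384,150:360],(720,600)))
E
```

```text
11.6 [0.41  0.119 0.266]
handle_end [(0.91, array([249.293, 222.682]), array([0.366, 0.128, 0.098]))]
jug_lip [(0.4, array([257.075, 294.682]), array([0.434, 0.113, 0.098]))]
head_end []
57 [[255.03  368.468]] [[255.575 215.867]] [[255.552 222.273]]
61 [[254.989 354.768]] [[255.596 219.373]] [[255.569 225.272]]
65 [[254.951 341.508]] [[255.616 223.158]] [[255.586 228.492]]
lip [[256.59  296.754]] rim c [[256.749 341.662]]
```

View pics/w4.png

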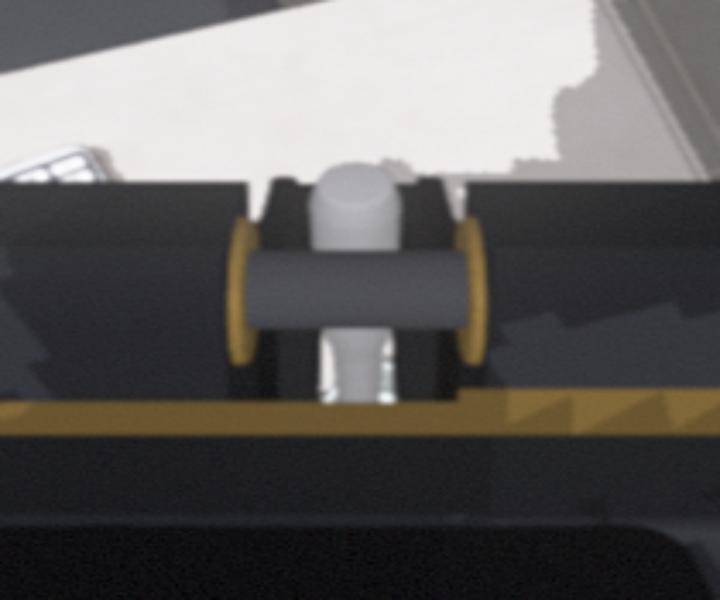

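Lip edges show symmetrically around the handle at about (360,395), so it is laterally aligned. Lower it in.

Emit:
arm_command(translation=[[0.11,0.14,0.02],[0.21,0.28,0.02],[0.32,0.42,0.02],[0.42,0.555,0.02],[0.42,0.555,0.02]], rotation=[[0,0,0],[0,0,0],[0,0,0],[0,0,0],[0,0,0]], grip=[1,1,1,1,1])

```text
time_s: 12.25
position: [0.4168, 0.1179, 0.2093]
tcp_rot: [[0.821, -0.478, 0.313], [-0.271, 0.156, 0.95], [-0.503, -0.864, -0.001]]
force: [-1.8, -0.1, -0.3]
opening: 0.103
```

Emit:
arm_command(translation=[[0.1,0.12,0],[0.19,0.25,0],[0.29,0.37,0],[0.38,0.49,0],[0.38,0.49,0]], rotation=[[0,0,0],[0,0,0],[0,0,0],[0,0,0],[0,0,0]], grip=[1,1,1,1,1])

```text
time_s: 12.75
position: [0.4232, 0.1159, 0.1602]
tcp_rot: [[0.821, -0.478, 0.313], [-0.271, 0.156, 0.95], [-0.503, -0.865, -0.001]]
force: [0.5, 0.5, -1.0]
opening: 0.1
```

```bash
python3 - <<'E'
from h import *
np.set_printoptions(precision=3,suppress=True)
w=cap('wrist'); b=cap('top');s=bot.read_state(); print(s['time_s'],s['position'],s['force'],s['moment'])
for th in ('handle_end','jug_lip','jug'): print(th,[(c,p,onz(w,p,.098)) for c,p in spot('wrist',th)])
print(rec('top','jug'),proj(w,[.436,.112,.098]))
E
```

```text
12.85 [0.424 0.116 0.161] [ 0.61   0.477 -0.739] [-0.086 -0.277  0.006]
handle_end [(0.91, array([250.624, 222.106]), array([0.396, 0.122, 0.098]))]
jug_lip [(0.64, array([256.614, 284.006]), array([0.435, 0.113, 0.098]))]
jug []
[] [[255.732 285.527]]
```

Emit:
arm_command(translation=[[0.03,0.04,0],[0.06,0.08,0],[0.09,0.11,0],[0.12,0.14,0],[0.12,0.14,0]], rotation=[[0,0,0],[0,0,0],[0,0,0],[0,0,0],[0,0,0]], grip=[1,1,1,1,1])

```text
time_s: 13.55
position: [0.4264, 0.115, 0.1468]
tcp_rot: [[0.822, -0.476, 0.313], [-0.271, 0.156, 0.95], [-0.501, -0.866, -0.0]]
force: [-0.2, -0.3, -0.6]
opening: 0.106
```

Emit:
arm_command(translation=[[0.03,0.04,0],[0.05,0.07,0],[0.05,0.07,0]], rotation=[[0,0,0],[0,0,0],[0,0,0]], grip=[1,1,1])

```text
time_s: 13.85
position: [0.4269, 0.1149, 0.14]
tcp_rot: [[0.822, -0.476, 0.312], [-0.271, 0.156, 0.95], [-0.501, -0.866, -0.0]]
force: [0.1, 0.3, -0.2]
opening: 0.097
```

Emit:
arm_command(translation=[[0.012,0.02,0],[0.025,0.043,0],[0.025,0.043,0]], rotation=[[0,0,0],[0,0,0],[0,0,0]], grip=[1,1,1])

```text
time_s: 14.15
position: [0.4269, 0.1149, 0.1362]
tcp_rot: [[0.822, -0.475, 0.312], [-0.271, 0.156, 0.95], [-0.5, -0.866, -0.0]]
force: [-0.0, -0.8, -0.3]
opening: 0.1
```

Emit:
arm_command(translation=[[0.012,0.02,0],[0.025,0.043,0],[0.025,0.043,0]], rotation=[[0,0,0],[0,0,0],[0,0,0]], grip=[1,1,1])

```text
time_s: 14.45
position: [0.4269, 0.1149, 0.1323]
tcp_rot: [[0.822, -0.475, 0.312], [-0.271, 0.156, 0.95], [-0.5, -0.866, -0.0]]
force: [-0.1, 0.1, -0.0]
opening: 0.102
```

Emit:
arm_command(translation=[[0.012,0.02,0],[0.025,0.043,0],[0.025,0.043,0]], rotation=[[0,0,0],[0,0,0],[0,0,0]], grip=[1,1,1])

```text
time_s: 14.75
position: [0.424, 0.1158, 0.1297]
tcp_rot: [[0.819, -0.482, 0.312], [-0.269, 0.158, 0.95], [-0.507, -0.862, -0.0]]
force: [-5.2, 2.9, 8.7]
opening: 0.099
```

```bash
python3 - <<'E'
from h import *
np.set_printoptions(precision=3,suppress=True)
w=cap('wrist'); b=cap('top');S=[bot.read_state()]; s=S[0]; print(s['time_s'],s['position'],s['force'],s['moment'])
for th in ('handle_end','jug_lip','jug'): print(th,[(c,p,onz(w,p,.098)) for c,p in spot('wrist',th)])
print(rec('wrist','jug'),proj(w,[.435,.113,.098]))
E
```

```text
14.85 [0.424 0.116 0.13 ] [-4.445  1.788  7.493] [ 0.384  0.854 -0.048]
handle_end [(0.71, array([250.112, 221.798]), array([0.401, 0.12 , 0.098]))]
jug_lip [(0.57, array([259.174, 280.282]), array([0.434, 0.115, 0.098]))]
jug []
[(0.59, array([240.026, 288.115, 264.806, 310.31 ]))] [[256.717 283.343]]
```

Contact with floor (and far wall) felt: 8.7 N up. Relieve it slightly before releasing.

Emit:
arm_command(translation=[[-0.03,-0.02,0],[-0.03,-0.02,0],[-0.03,-0.02,0]], rotation=[[0,0,0],[0,0,0],[0,0,0]], grip=[1,1,1])

```text
time_s: 15.35
position: [0.4257, 0.1154, 0.1312]
tcp_rot: [[0.822, -0.475, 0.312], [-0.27, 0.156, 0.95], [-0.5, -0.866, 0.0]]
force: [-1.1, 0.7, 1.7]
opening: 0.1
```

```bash
python3 - <<'E'
from h import *
np.set_printoptions(precision=3,suppress=True)
w=cap('wrist'); s=bot.read_state(); print(s['time_s'],s['position'],s['force'],s['moment'])
print([(c,p,onz(w,p,.098)) for c,p in spot('wrist','jug_lip')])
cv2.imwrite('pics/w5.png',cv2.resize(w['img'][190:320,190:320],(600,600),interpolation=cv2.INTER_CUBIC))
E
```

```text
15.4 [0.426 0.115 0.131] [-1.911  1.391  1.772] [ 0.017  0.107 -0.004]
[]
```

View pics/w5.png

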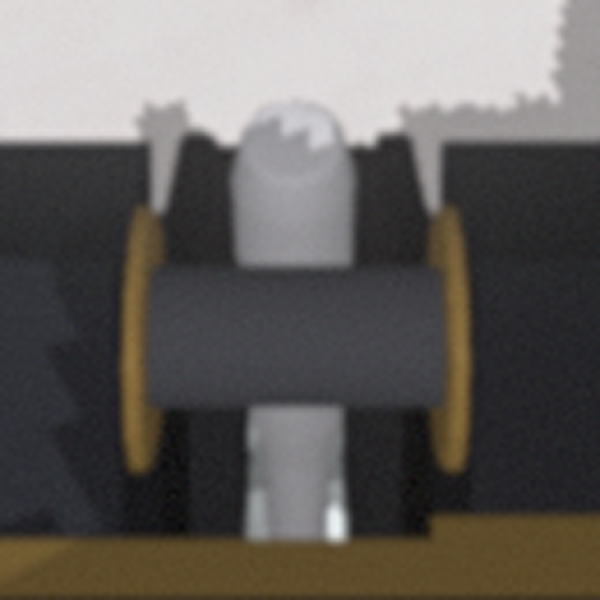

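Handle sits centred in the lip. Release and retreat along the tool.

Emit:
arm_command(translation=[[0,0,0],[0,0,0],[0,0,0],[0,0,0],[0,0,0]], rotation=[[0,0,0],[0,0,0],[0,0,0],[0,0,0],[0,0,0]], grip=[0.6,0.4,0.2,0,-0.1])

```text
time_s: 15.95
position: [0.4261, 0.1152, 0.131]
tcp_rot: [[0.823, -0.475, 0.313], [-0.271, 0.156, 0.95], [-0.5, -0.866, 0.0]]
force: [0.4, -0.4, -0.9]
opening: 0.468
```

Emit:
arm_command(translation=[[0,0,0],[0,-0.2,0],[0,-0.5,0],[0,-1,0],[0,-1,0]], rotation=[[0,0,0],[0,0,0],[0,0,0],[0,0,0],[0,0,0]], grip=[-0.1,-0.1,-0.1,-0.1,-0.1])

```text
time_s: 16.45
position: [0.4686, 0.102, 0.2033]
tcp_rot: [[0.828, -0.465, 0.313], [-0.272, 0.156, 0.95], [-0.491, -0.871, 0.003]]
force: [0.3, -0.1, -0.8]
opening: 0.549
```

Emit:
arm_command(translation=[[0,-1,0],[0,-1,0],[0,-1,0]], rotation=[[0,0,0],[0,0,0],[0,0,0]], grip=[-1,-1,-1])

```text
time_s: 16.75
position: [0.5051, 0.0896, 0.272]
tcp_rot: [[0.827, -0.467, 0.313], [-0.272, 0.156, 0.95], [-0.492, -0.87, 0.002]]
force: [1.2, -0.4, -0.1]
opening: 0.737
```

```bash
python3 - <<'E'
from h import *
np.set_printoptions(precision=3,suppress=True)
w=cap('wrist'); b=cap('top'); s=bot.read_state(); print(s['time_s'],s['position'],s['force'],s['opening'])
for th,z in (('handle_end',.15),('jug_lip',.098),('jug',0),('tape_measure',.008)): print(th,[(c,p,onz(w,p,z)) for c,p in spot('wrist',th)])
print('toptape',[(c,(onz(b,((e[0]+e[2])/2,(e[1]+e[3])/2),.0075))) for c,e in rec('top','tape_measure')])
cv2.imwrite('pics/w6.png',np.hstack([w['img'][:,100:420],cv2.resize(b['img'][150:270,150:270],(384,384))]))
E
```

```text
16.85 [0.501 0.09  0.269] [-0.061 -0.103 -1.266] 0.8344886234026716
handle_end [(0.6, array([252.621, 253.018]), array([0.495, 0.091, 0.15 ])), (0.59, array([254.515, 150.605]), array([0.407, 0.122, 0.15 ]))]
jug_lip [(0.74, array([ 37.222, 207.782]), array([ 0.377, -0.106,  0.098])), (0.65, array([256.307, 195.802]), array([0.437, 0.114, 0.098]))]
jug [(0.67, array([255.693, 242.803]), array([0.474, 0.102, 0.   ]))]
tape_measure [(0.57, array([339.814, 291.418]), array([0.565, 0.182, 0.008]))]
toptape [(0.61, array([0.641, 0.204, 0.008])), (0.55, array([0.669, 0.022, 0.008])), (0.23, array([ 0.456, -0.297,  0.008]))]
```

View pics/w6.png

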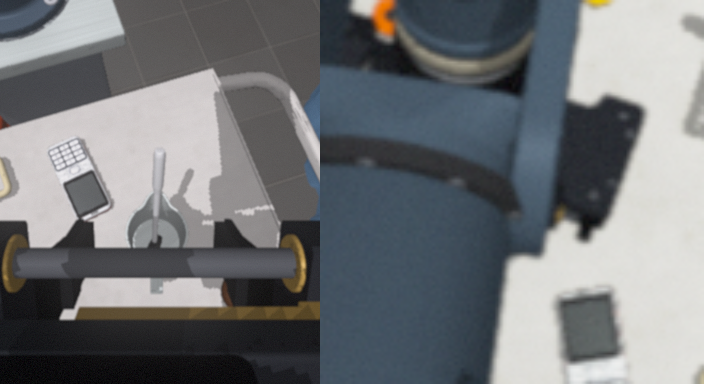

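Wrist view: hammer rests in the jug, handle end at (158,150), running through the lip at (155,195); jug unmoved. Now to the large yellow tape: level the tool and fly over.

Emit:
arm_command(translation=[[0,0,0],[0,0,0],[0,0,0],[0,0,0]], rotation=[[0,0,-0.14],[0,0,-0.28],[0,0,-0.42],[0,0,-0.5]], grip=[-0.5,-0.5,-0.5,-0.5])

```text
time_s: 17.5
position: [0.4999, 0.0909, 0.2695]
tcp_rot: [[0.95, 0.002, 0.312], [-0.312, -0.001, 0.95], [0.003, -1.0, -0.0]]
force: [0.1, -0.6, -0.4]
opening: 0.772
```

Emit:
arm_command(translation=[[0.88,0.1,0.42],[0.88,0.1,0.42],[0.88,0.1,0.42]], rotation=[[0,0,0],[0,0,0],[0,0,0]], grip=[-0.5,-0.5,-0.5])

```text
time_s: 17.8
position: [0.5818, 0.1005, 0.2606]
tcp_rot: [[0.95, 0.002, 0.312], [-0.312, 0.0, 0.95], [0.002, -1.0, 0.001]]
force: [0.3, -0.7, 0.5]
opening: 0.75
```

Emit:
arm_command(translation=[[0.88,0.2,0.42],[0.88,0.2,0.42],[0.88,0.2,0.42],[0.88,0.2,0.42]], rotation=[[0,0,0],[0,0,0],[0,0,0],[0,0,0]], grip=[-0.5,-0.5,-0.5,-0.5])

```text
time_s: 18.2
position: [0.6553, 0.1101, 0.2442]
tcp_rot: [[0.95, -0.004, 0.312], [-0.312, -0.0, 0.95], [-0.004, -1.0, -0.001]]
force: [0.1, -1.1, -0.1]
opening: 0.752
```

```bash
cat > yel.py <<'E'
from h import *
np.set_printoptions(precision=3,suppress=True)
def yel(n,z=.0075):
    c=cap(n); m=cv2.inRange(cv2.cvtColor(c['img'],cv2.COLOR_BGR2HSV),(20,130,110),(33,255,255))
    m=cv2.morphologyEx(m,cv2.MORPH_CLOSE,np.ones((9,9)))
    k,l,st,ce=cv2.connectedComponentsWithStats(m)
    for i in range(1,k):
        if st[i,4]>40: x,y,ww,h=st[i,:4]; print(n,st[i],onz(c,(x+ww/2-.5,y+h/2-.5),z))
E
python3 - <<'E'
from yel import *
s=bot.read_state(); print(s['time_s'],s['position'],s['tcp_rot'],s['opening'])
yel('wrist'); yel('top'); yel('scene')
print(rec('wrist','tape_measure'))
t=cap('wrist'); print(proj(t,[.645,.112,.0075]))
E
```

```text
18.2 [0.655 0.11  0.244] [[ 0.95  -0.004  0.312]
 [-0.312 -0.     0.95 ]
 [-0.004 -1.    -0.001]] 0.7515110640818897
wrist [ 233  136   40   40 1113] [0.641 0.112 0.008]
wrist [181 187  26  25 493] [0.669 0.027 0.008]
wrist [403 253   4  28  53] [0.838 0.252 0.008]
top [231 140  12  12  98] [0.67  0.026 0.008]
top [197 154  17  11 130] [0.634 0.111 0.008]
scene [416   0  96  85 216] [ 0.679 -0.995  0.007]
scene [498   0  14  10  75] [ 0.744 -1.323  0.007]
[(0.58, array([271.206,  46.618, 316.416,  92.198])), (0.58, array([311.194, 120.384, 342.886, 149.184])), (0.57, array([231.782, 138.394, 272.486, 182.208])), (0.56, array([184.218, 185.587, 208.077, 210.086]))]
[[253.49  157.588]]
```

Large yellow tape measured at (0.641, 0.112), 47 mm across. Descend.

Emit:
arm_command(translation=[[-0.17,1,-0.03],[-0.17,1,-0.03],[-0.17,1,-0.03]], rotation=[[0,0,0],[0,0,0],[0,0,0]], grip=[-0.5,-0.5,-0.5])

```text
time_s: 18.75
position: [0.6381, 0.1121, 0.1614]
tcp_rot: [[0.95, -0.012, 0.312], [-0.312, -0.0, 0.95], [-0.011, -1.0, -0.004]]
force: [-0.2, 0.2, 0.1]
opening: 0.753
```

Emit:
arm_command(translation=[[0,0.9,0],[0,0.9,0],[0,0.9,0],[0,0.9,0]], rotation=[[0,0,0],[0,0,0],[0,0,0],[0,0,0]], grip=[-0.5,-0.5,-0.5,-0.5])

```text
time_s: 19.15
position: [0.6444, 0.112, 0.0955]
tcp_rot: [[0.95, 0.003, 0.313], [-0.313, 0.0, 0.95], [0.003, -1.0, 0.001]]
force: [-0.8, 0.2, 0.1]
opening: 0.748
```

```bash
python3 - <<'E'
from yel import *
s=bot.read_state(); print(s['time_s'],s['position'])
yel('wrist')
print(bot.read_state()['position'])
E
```

```text
19.15 [0.644 0.112 0.095]
wrist [ 222  169   64   63 2789] [0.641 0.112 0.008]
wrist [404 255   3  27  58] [0.731 0.207 0.008]
wrist [101 256   3  24  47] [ 0.657 -0.017  0.008]
[0.645 0.112 0.096]
```

Emit:
arm_command(translation=[[-0.04,0.4,0],[-0.04,0.7,0],[-0.04,0.88,0],[-0.04,0.88,0],[-0.04,0.88,0]], rotation=[[0,0,0],[0,0,0],[0,0,0],[0,0,0],[0,0,0]], grip=[-0.5,-0.5,-0.5,-0.5,-0.5])

```text
time_s: 19.7
position: [0.6412, 0.1131, 0.0248]
tcp_rot: [[0.95, 0.003, 0.312], [-0.312, -0.0, 0.95], [0.003, -1.0, 0.001]]
force: [0.4, 0.0, 0.0]
opening: 0.744
```

Emit:
arm_command(translation=[[0,0,0],[0,0,0],[0,0,0],[0,0,0],[0,0,0]], rotation=[[0,0,0],[0,0,0],[0,0,0],[0,0,0],[0,0,0]], grip=[1,1,1,1,1])

```text
time_s: 20.2
position: [0.6402, 0.113, 0.0238]
tcp_rot: [[0.95, 0.001, 0.312], [-0.312, -0.0, 0.95], [0.001, -1.0, 0.0]]
force: [-0.9, -0.3, 3.7]
opening: 0.527
```

Gripped (46 mm). Lift and carry over the box.

Emit:
arm_command(translation=[[0,-0.3,0],[0,-0.7,0],[0,-1,0],[0,-1,0]], rotation=[[0,0,0],[0,0,0],[0,0,0],[0,0,0]], grip=[1,1,1,1])

```text
time_s: 20.6
position: [0.6424, 0.1132, 0.1067]
tcp_rot: [[0.95, 0.007, 0.312], [-0.312, 0.0, 0.95], [0.007, -1.0, 0.002]]
force: [1.4, -0.5, -1.0]
opening: 0.522
```

Emit:
arm_command(translation=[[0,-0.6,-0.4],[0,-1,-0.8],[0,-1,-1],[0,-1,-1]], rotation=[[0,0,0],[0,0,0],[0,0,0],[0,0,0]], grip=[1,1,1,1])

```text
time_s: 21.0
position: [0.6143, 0.035, 0.1831]
tcp_rot: [[0.949, -0.0, 0.315], [-0.315, -0.0, 0.949], [-0.0, -1.0, -0.0]]
force: [0.3, 0.5, -0.8]
opening: 0.519
```

Emit:
arm_command(translation=[[0,-0.45,-0.6],[0,-0.45,-1],[0,-0.45,-1]], rotation=[[0,0,0],[0,0,0],[0,0,0]], grip=[1,1,1])

```text
time_s: 21.3
position: [0.589, -0.0418, 0.2183]
tcp_rot: [[0.949, -0.002, 0.316], [-0.316, -0.001, 0.949], [-0.001, -1.0, -0.001]]
force: [-0.2, 1.5, -0.8]
opening: 0.525
```

Emit:
arm_command(translation=[[0.05,0,-0.6],[0.05,0,-1],[0.05,0,-1],[0.05,0,-1]], rotation=[[0,0,0],[0,0,0],[0,0,0],[0,0,0]], grip=[1,1,1,1])

```text
time_s: 21.7
position: [0.5681, -0.1152, 0.2172]
tcp_rot: [[0.95, -0.003, 0.314], [-0.314, 0.003, 0.95], [-0.004, -1.0, 0.001]]
force: [0.6, 0.2, -1.4]
opening: 0.52
```

```bash
python3 - <<'E'
from h import *
np.set_printoptions(precision=3,suppress=True)
w=cap('wrist'); s=bot.read_state(); print(s['time_s'],s['position'],s['opening'],s['force'])
for th,z in (('instrument_box',0),('electrode_pad',.002),('lid_tab',.137)): print(th,[(c,p,onz(w,p,z)) for c,p in spot('wrist',th)])
print(rec('wrist','instrument_box'),rec('wrist','electrode_pad'))
# predicted box corners for two hypotheses
for o,yaw in (((.558,-.160),-17.),):
    r=np.radians(yaw);R=np.array([[np.cos(r),-np.sin(r),0],[np.sin(r),np.cos(r),0],[0,0,1]])
    P=np.array([[-39,-95,44],[-39,95,44],[47,95,44],[47,-95,44]])/1e3
    print(proj(w,P@R.T+[*o,0]))
img=w['img'].copy()
for p in proj(w,P@R.T+[*o,0]): cv2.circle(img,tuple(int(round(v)) for v in p),2,(0,0,255),-1)
cv2.imwrite('pics/w7.png',img)
np.savez('w7.npz',**w)
E
```

```text
21.75 [ 0.568 -0.115  0.218] 0.5237108007596452 [ 0.081 -0.283  0.628]
instrument_box [(0.8, array([216.218, 174.989]), array([ 0.56 , -0.158,  0.   ]))]
electrode_pad [(0.74, array([160.307, 176.41 ]), array([ 0.541, -0.218,  0.002]))]
lid_tab [(0.52, array([251.802, 246.49 ]), array([ 0.596, -0.127,  0.137]))]
[(0.98, array([112.077, 139.891, 306.125, 306.586]))] [(0.88, array([129.997, 159.898, 189.798, 193.997]))]
[[108.257 146.484]
 [304.744 141.839]
 [303.373 225.613]
 [119.66  229.689]]
```

View pics/w7.png

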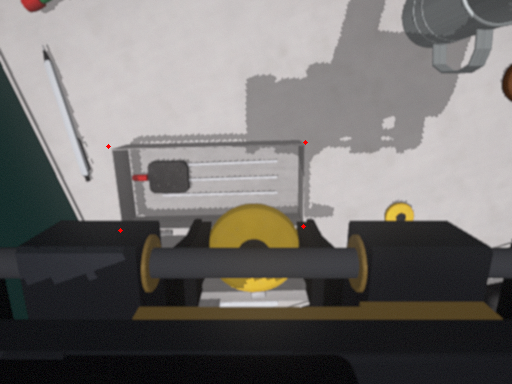

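View: box corners match the prediction within ~4 mm, pad at (168,177), tape held at (253,248) to the right of it. Lower it to the floor beside the pad.

Emit:
arm_command(translation=[[0.04,0.5,-0.07],[0.04,1,-0.07],[0.04,1,-0.07]], rotation=[[0,0,0],[0,0,0],[0,0,0]], grip=[1,1,1])

```text
time_s: 22.3
position: [0.5664, -0.1204, 0.1345]
tcp_rot: [[0.95, -0.011, 0.312], [-0.312, 0.005, 0.95], [-0.012, -1.0, 0.001]]
force: [-0.7, 1.2, -1.0]
opening: 0.521
```

Emit:
arm_command(translation=[[0,0.3,0],[0,0.5,0],[0,0.8,0],[0,1,0],[0,1,0]], rotation=[[0,0,0],[0,0,0],[0,0,0],[0,0,0],[0,0,0]], grip=[1,1,1,1,1])

```text
time_s: 22.8
position: [0.5697, -0.1218, 0.0589]
tcp_rot: [[0.95, -0.002, 0.312], [-0.312, 0.001, 0.95], [-0.002, -1.0, 0.0]]
force: [-0.6, 0.9, -0.4]
opening: 0.527
```

```bash
python3 - <<'E'
from yel import *
s=bot.read_state(); print(s['time_s'],s['position'],s['force'])
w=cap('wrist')
for th,z in (('instrument_box',0),('electrode_pad',.002)): print(th,[(c,p,onz(w,p,z)) for c,p in spot('wrist',th)])
print(bot.read_state()['position'],bot.read_state()['force'])
E
```

```text
22.8 [ 0.57  -0.122  0.059] [-0.615  0.927 -0.396]
instrument_box [(0.65, array([195.277, 221.798]), array([ 0.56, -0.16,  0.  ]))]
electrode_pad [(0.92, array([102.4  , 223.104]), array([ 0.542, -0.217,  0.002]))]
[ 0.571 -0.123  0.061] [ 0.794  0.34  -0.084]
```

Emit:
arm_command(translation=[[0,0.1,0],[0,0.2,0],[0,0.3,0],[0,0.4,0],[0,0.4,0]], rotation=[[0,0,0],[0,0,0],[0,0,0],[0,0,0],[0,0,0]], grip=[1,1,1,1,1])

```text
time_s: 23.45
position: [0.5695, -0.1223, 0.0259]
tcp_rot: [[0.95, -0.002, 0.313], [-0.313, 0.001, 0.95], [-0.002, -1.0, 0.0]]
force: [-0.0, 0.7, -0.7]
opening: 0.522
```

Emit:
arm_command(translation=[[0,0.012,0],[0,0.012,0],[0,0.012,0],[0,0.012,0],[0,0.012,0]], rotation=[[0,0,0],[0,0,0],[0,0,0],[0,0,0],[0,0,0]], grip=[1,1,-0.2,-0.35,-0.35])

```text
time_s: 23.95
position: [0.5701, -0.1225, 0.0265]
tcp_rot: [[0.95, 0.0, 0.312], [-0.312, -0.0, 0.95], [0.0, -1.0, -0.0]]
force: [0.9, -0.9, -0.1]
opening: 0.659
```

Emit:
arm_command(translation=[[0,0,0],[0,-0.2,0],[0,-0.5,0],[0,-1,0],[0,-1,0]], rotation=[[0,0,0],[0,0,0],[0,0,0],[0,0,0],[0,0,0]], grip=[-0.35,-0.35,-0.35,-0.35,-0.35])

```text
time_s: 24.45
position: [0.5732, -0.1237, 0.1109]
tcp_rot: [[0.95, 0.009, 0.312], [-0.312, -0.004, 0.95], [0.01, -1.0, -0.001]]
force: [1.8, 0.2, 0.2]
opening: 0.678
```

Emit:
arm_command(translation=[[0,-0.5,0],[0,-1,0],[0,-1,0],[0,-1,0]], rotation=[[0,0,0],[0,0,0],[0,0,0],[0,0,0]], grip=[0,0.5,1,1])

```text
time_s: 24.85
position: [0.5702, -0.1225, 0.187]
tcp_rot: [[0.95, 0.002, 0.312], [-0.312, -0.001, 0.95], [0.002, -1.0, -0.0]]
force: [-0.7, 0.4, 0.1]
opening: 0.396
```

```bash
python3 - <<'E'
from yel import *
s=bot.read_state(); print(s['time_s'],s['position'],s['force'],s['opening'])
yel('wrist',.0095); yel('top',.0095); yel('scene',.0095)
w=cap('wrist')
print(rec('wrist','tape_measure'))
for th,z in (('electrode_pad',.002),('lid_tab',.137)): print(th,[(c,p,onz(w,p,z)) for c,p in spot('wrist',th)])
a=cap('scene'); b=cap('top'); print([spot(n,'lid_tab') for n in('scene','top')])
cv2.imwrite('pics/x.png',w['img'])
E
```

```text
24.85 [ 0.57  -0.123  0.187] [-0.68   0.389  0.074] 0.3961793916204292
wrist [ 230  156   47   46 1527] [ 0.571 -0.125  0.009]
wrist [403 207  31  17 361] [0.661 0.025 0.01 ]
wrist [164 245   5  44 139] [ 0.634 -0.245  0.01 ]
wrist [339 246   5  44 139] [ 0.695 -0.065  0.01 ]
top [231 140  12  12  97] [0.67  0.026 0.01 ]
scene [416   0  96  85 165] [ 0.678 -0.992  0.009]
scene [499   0  13   9  63] [ 0.744 -1.323  0.009]
scene [ 63   8  29  31 587] [1.566 0.081 0.009]
scene [208 174  12  10  97] [0.669 0.027 0.01 ]
[(0.98, array([227.277, 158.784, 277.606, 212.582])), (0.72, array([404.582, 207.514, 436.787, 232.09 ]))]
electrode_pad [(0.56, array([159.078, 181.094]), array([ 0.542, -0.216,  0.002]))]
lid_tab []
[[], []]
```

Tape lies flat at (0.571, -0.125), box frame about (1, 35) mm, pad unmoved. Now go over and behind the lid with closed fingers.

Emit:
arm_command(translation=[[0,-0.5,0],[0.3,-0.5,-0.1],[0.5,-0.5,-0.2],[0.5,-0.5,-0.2]], rotation=[[0,0,0],[0,0,0],[0,0,0],[0,0,0]], grip=[1,1,1,1])

```text
time_s: 25.8
position: [0.6048, -0.1519, 0.2267]
tcp_rot: [[0.95, 0.003, 0.313], [-0.313, -0.002, 0.95], [0.003, -1.0, -0.001]]
force: [-0.8, 0.6, 0.2]
opening: 0.01
```

Emit:
arm_command(translation=[[0.5,0,-0.12],[0.96,0,-0.23],[0.96,0,-0.23],[0.96,0,-0.23]], rotation=[[0,0,0],[0,0,0],[0,0,0],[0,0,0]], grip=[1,1,1,1])

```text
time_s: 26.2
position: [0.6693, -0.1911, 0.2251]
tcp_rot: [[0.95, -0.003, 0.313], [-0.313, 0.002, 0.95], [-0.003, -1.0, 0.001]]
force: [-0.7, -0.1, -0.4]
opening: 0.006
```

```bash
python3 - <<'E'
from h import *
np.set_printoptions(precision=3,suppress=True)
w=cap('wrist'); s=bot.read_state(); print(s['time_s'],s['position'],s['opening'],s['force'])
print([(c,p,onz(w,p,.135)) for c,p in spot('wrist','lid_tab')],proj(w,[.634,-.18,.137]))
E
```

```text
26.25 [ 0.669 -0.191  0.225] 0.005970297505497564 [-0.119  0.064 -0.273]
[(0.84, array([249.088, 153.293]), array([ 0.632, -0.183,  0.135]))] [[254.282 154.369]]
```

Emit:
arm_command(translation=[[0,0.5,0],[0,1,0],[0,1.0,0],[0,1,0]], rotation=[[0,0,0],[0,0,0],[0,0,0],[0,0,0]], grip=[1,1,1,1])

```text
time_s: 26.7
position: [0.6693, -0.1908, 0.1462]
tcp_rot: [[0.95, -0.002, 0.312], [-0.312, 0.001, 0.95], [-0.002, -1.0, 0.0]]
force: [0.2, -0.7, -0.2]
opening: 0.003
```

Emit:
arm_command(translation=[[-0.1,0.06,0],[-0.2,0.06,0],[-0.3,0.06,0],[-0.4,0.06,0],[-0.45,0.06,0]], rotation=[[0,0,0],[0,0,0],[0,0,0],[0,0,0],[0,0,0]], grip=[1,1,1,1,1])

```text
time_s: 27.2
position: [0.6354, -0.1802, 0.1424]
tcp_rot: [[0.95, 0.001, 0.312], [-0.312, -0.0, 0.95], [0.001, -1.0, -0.0]]
force: [0.2, -0.5, 0.1]
opening: 0.007
```

Emit:
arm_command(translation=[[-0.1,0,0],[-0.2,0,0],[-0.3,0,0],[-0.4,0,0],[-0.45,0,0]], rotation=[[0,0,0],[0,0,0],[0,0,0],[0,0,0],[0,0,0]], grip=[1,1,1,1,1])

```text
time_s: 27.7
position: [0.6004, -0.1685, 0.1411]
tcp_rot: [[0.95, -0.002, 0.313], [-0.313, 0.001, 0.95], [-0.002, -1.0, 0.0]]
force: [0.6, -0.1, -0.3]
opening: 0.003
```

```bash
python3 - <<'E'
from h import *
np.set_printoptions(precision=3,suppress=True)
w=cap('wrist'); s=bot.read_state(); print(s['time_s'],s['position'],s['force'])
print([(c,p,onz(w,p,.135),onz(w,p,.044)) for c,p in spot('wrist','lid_tab')])
E
```

```text
27.75 [ 0.6   -0.168  0.141] [-0.366  0.732 -0.16 ]
[(0.86, array([247.603, 210.701]), array([ 0.578, -0.165,  0.135]), array([ 0.606, -0.176,  0.044]))]
```

Emit:
arm_command(translation=[[-0.1,0,0],[-0.2,0,0],[-0.25,0,0],[-0.25,0,0],[-0.25,0,0]], rotation=[[0,0,0],[0,0,0],[0,0,0],[0,0,0],[0,0,0]], grip=[1,1,1,1,1])

```text
time_s: 28.3
position: [0.5828, -0.1629, 0.1415]
tcp_rot: [[0.95, 0.0, 0.313], [-0.313, -0.0, 0.95], [0.0, -1.0, -0.0]]
force: [-0.0, -0.1, -0.1]
opening: 0.003
```

Emit:
arm_command(translation=[[0,-0.5,0],[0,-1,0],[0,-1,0],[0,-1,0],[0,-1,0]], rotation=[[0,0,0],[0,0,0],[0,0,0],[0,0,0],[0,0,0]], grip=[1,1,1,1,1])

```text
time_s: 28.8
position: [0.582, -0.1625, 0.2204]
tcp_rot: [[0.95, -0.002, 0.312], [-0.312, 0.001, 0.95], [-0.002, -1.0, 0.0]]
force: [-0.9, -0.6, -0.6]
opening: 0.004
```

Emit:
arm_command(translation=[[0,-1,0],[0,-1,0],[0,-1,0],[0,-1,0],[0,-1,0]], rotation=[[0,0,0],[0,0,0],[0,0,0],[0,0,0],[0,0,0]], grip=[1,1,1,1,1])

```text
time_s: 29.3
position: [0.5816, -0.1623, 0.299]
tcp_rot: [[0.95, -0.004, 0.313], [-0.313, 0.002, 0.95], [-0.005, -1.0, 0.001]]
force: [0.2, -0.3, 0.2]
opening: 0.002
```

Emit:
arm_command(translation=[[0,0,0],[0,0,0],[0,0,0],[0,0,0],[0,0,0]], rotation=[[0,0,0],[0,0,0],[0,0,0],[0,0,0],[0,0,0]], grip=[1,1,1,1,1])

```text
time_s: 29.8
position: [0.5828, -0.1629, 0.3014]
tcp_rot: [[0.95, -0.0, 0.312], [-0.312, 0.0, 0.95], [-0.0, -1.0, 0.0]]
force: [0.5, -0.4, -0.3]
opening: 0.005
```

Emit:
arm_command(translation=[[0,0,0],[0,0,0],[0,0,0],[0,0,0],[0,0,0]], rotation=[[0,0,0],[0,0,0],[0,0,0],[0,0,0],[0,0,0]], grip=[1,1,1,1,1])

```text
time_s: 30.3
position: [0.5828, -0.1629, 0.3015]
tcp_rot: [[0.95, 0.0, 0.312], [-0.312, 0.0, 0.95], [0.0, -1.0, 0.0]]
force: [-0.6, 0.0, 0.7]
opening: 0.003
```

```bash
python3 - <<'E'
from h import *
np.set_printoptions(precision=3,suppress=True)
w=cap('wrist'); a=cap('scene');b=cap('top');s=bot.read_state(); print(s['time_s'],s['position'],s['force'])
for n,c in (('wrist',w),('scene',a),('top',b)):
    print(n,[(k,p,onz(c,p,.042)) for k,p in spot(n,'lid_tab')]); 
    print('  jug',[(k,p,onz(c,p,0)) for k,p in spot(n,'jug')],'he',[(k,p) for k,p in spot(n,'handle_end')],'lip',[(k,onz(c,p,.098)) for k,p in spot(n,'jug_lip')])
r=np.radians(-17.5);u=np.array([np.cos(r),np.sin(r),0])
p=np.array([.56,-.159,0])-.049*u+[0,0,.042]; print('expected tab shut',p,proj(w,p))
cv2.imwrite('pics/fin.png',np.hstack([w['img'][:,60:460],cv2.resize(a['img'][90:290,150:350],(384,384))]))
E
```

```text
30.45 [ 0.583 -0.163  0.301] [-0.486  0.623 -0.512]
wrist []
  jug [(0.6, array([427.878,   7.181]), array([0.473, 0.097, 0.   ]))] he [] lip []
scene []
  jug [(0.75, array([231.322, 248.717]), array([0.477, 0.093, 0.   ]))] he [(0.4, array([229.12 , 247.104]))] lip []
top []
  jug [(0.64, array([209.203, 219.11 ]), array([0.472, 0.1  , 0.   ]))] he [(0.71, array([190.106, 247.987]))] lip [(0.6, array([0.436, 0.111, 0.098]))]
expected tab shut [ 0.513 -0.144  0.042] [[251.243 103.543]]
```

```bash
python3 - <<'E'
from yel import *
w=cap('wrist');a=cap('scene'); b=cap('top')
g=cv2.cvtColor(w['img'],cv2.COLOR_BGR2GRAY)
for c in (200,251,300): print(c,g[84:230:4,c])
r=np.radians(-17.5);u=np.array([np.cos(r),np.sin(r),0]);v=np.array([-u[1],u[0],0])
O=np.array([.56,-.159,0])
for nm,P in (('tab end',-.053),('lid edge',-.041),('hinge',.051)): print(nm,proj(w,O+P*u+[0,0,.042]))
yel('wrist')
for n in ('wrist','scene','top'): print(n,'pad',rec(n,'electrode_pad',2),'box',rec(n,'instrument_box',2),'lid',rec(n,'lid_tab',2))
for c,n in ((w,'wrist'),(a,'scene'),(b,'top')): print(n,proj(c,np.array([O+x*u+y*v+[0,0,z] for x,y,z in((-.041,.098,.044),(-.041,-.098,.044),(.051,.098,.044),(.051,-.098,.044),(-.041,-.098,0),(-.041,.098,0))])).round().tolist())
print(bot.read_state()['time_s'])
E
```

```text
200 [219 221 222 220 220 205 154 180 199 195 200 203 201 199 201 201 198 203
 196 200 197 202 204 205 203 202 222 225 225 224 225 226 225 226 166  55
  51]
251 [223 223 222 157 181 196 198 196 199 196 196 199 201 194 196 196 193 200
 195 199 195 199 200 196 203 216 222 224 224 224 224 222 224 223 215  50
  51]
300 [152 155 151 155 152 155 150 139 140 138 144 173 140 180 197 195 192 193
 196 192 191 192 193 194 199 195 225 223 223 223 224 224 221 222 163  53
  50]
tab end [[251.216 100.075]]
lid edge [[251.371 110.452]]
hinge [[252.477 184.856]]
wrist [393 165  24  21 397] [0.669 0.025 0.008]
wrist [234 248   3  42 113] [ 0.73  -0.242  0.008]
wrist [271 248   3  42 107] [ 0.747 -0.19   0.008]
wrist [442 295  50  12  64] [0.892 0.076 0.008]
wrist pad [] box [(0.82, array([170.803,  99.302, 333.107, 189.005])), (0.19, array([167.424,  99.11 , 331.878, 183.283]))] lid [(0.95, array([168.192,  98.803, 332.186, 184.09 ])), (0.71, array([112.589,  31.718, 146.893, 141.696]))]
scene pad [] box [(0.55, array([226.202, 241.498, 231.987, 249.792]))] lid []
top pad [(0.72, array([193.28 , 197.491, 218.419, 233.395]))] box [(0.94, array([269.824, 165.312, 346.214, 208.013])), (0.44, array([194.714, 197.606, 222.106, 236.314]))] lid [(0.66, array([269.978, 168.384, 345.702, 211.507])), (0.26, array([188.723, 214.003, 212.019, 247.795]))]
wrist [[334.0, 109.0], [169.0, 112.0], [330.0, 184.0], [175.0, 186.0], [178.0, 111.0], [326.0, 109.0]]
scene [[265.0, 187.0], [339.0, 168.0], [254.0, 159.0], [324.0, 142.0], [336.0, 179.0], [265.0, 197.0]]
top [[266.0, 189.0], [339.0, 212.0], [277.0, 155.0], [349.0, 178.0], [336.0, 212.0], [266.0, 190.0]]
31.7
```

The numbers match a shut lid: its edge shows at row ~108 against 110 predicted, the extent agrees, and the pad and tape are hidden. The jug and hammer are in place, so I hand in.

```bash
python3 -c "
from rig import bot
print(bot.hand_in(), bot.read_state()['time_s'])"
```

```text
the job is handed in; nothing more can be done
the job is handed in; nothing more can be done
```

The job is handed in, at about 32 s of the 61 s allowed. All three parts are done, in the order asked.

- **Hammer:** I took it out of the box and lowered it head first into the jug until it touched the bottom (about 9 N). I eased that off before letting go. The picture afterwards showed it leaning with its handle in the pouring lip.
- **Jug:** At the end it measured within a few millimetres of where it stood at the start.
- **Tape measure:** The large yellow one lies flat on the box floor. It is at about (1, +35) mm in the box's frame, with some 40 mm between it and the electrode pad, which did not move.
- **Lid:** I pushed it over from behind and it sank shut by itself. In the final wrist image its edges fit the predicted shut position to a few pixels, and the tape and pad are hidden.

**Checks that fell short:**
- I had used all 12 picture views, so the final state was checked by numbers only.
- The point network no longer found the lid tab once the lid was shut.
- Some outside-camera detections at the end were false: it reported a pad at the jug.
- I did not check the phone, pen, gel tube or pump at the end. I felt no unexpected contact during the moves.

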